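# Shut and lock the utensil case to the mark

## Task

Shut the tea-utensil case and lock it: swing its open panel gently down onto the rubber seal, then bear down on the key so that the seal gives and the lock's tongue can slip under its keeper, and turn the lock wheel clockwise until the red pointer comes round to the green mark on the wheel's far side. Then let go, leaving the panel held down by the lock. Do not crush the seal, do not force the key when it binds, and leave the other goods on the cart alone.

Things in the scene. Friction and masses are not known exactly. Their poses are not given: they have to be found in the camera images.
- case: Paulownia utensil case lying on its back on the cart, 280 (x) by 320 (y) by 110 (z) mm, 10 mm walls, open side up; fixed. Origin at the centre of its underside; x points from its front wall (nearest the robot) to its hinged edge, z up.
- panel (a joint): Angle in rad of the case's front panel (276 x 316 x 12 mm, 0.26 kg with its lock), now on top, hinged along the case's far (+x) top edge, about the case's +y: 0 = flush on the rim, larger = raised. A stiff hinge (0.5 N m of friction) holds it where it is left. It meets the seal somewhere between 0.025 and 0.055; held down by the lock it stays about 0.02 below that.
- panel_hinge (a point): On the panel's hinge line, at its middle, 110 mm above the cart; axes move with the panel (x along the panel away from its free edge, z out of its outer face).
- panel_edge (a point): On the panel's outer face, at mid-width, 20 mm in from the free edge and 260 mm from the hinge line: a place to push. The lock wheel reaches past this point; go 80 mm sideways along the panel (its y) to push clear of the wheel.
- lock (a joint): Angle of the chrome lock wheel in rad, growing clockwise as seen from above: 0 = open stop, pointer to the case's left (+y); 1.571 = red pointer at the green mark, on the far (+x) side of the wheel, tongue straight under the keeper; 1.95 = end stop. Turns with about 0.05 N m of friction when free and stays where it is left.
- lock_grip (a point): Middle of the black key head (26 mm long, 10 thick, 22 tall) standing in the middle of the chrome lock wheel (disc 72 mm wide, face 9 mm above the panel); key and wheel turn as one. The point is 24 mm above the panel's outer face; the key head reaches 11 mm above and below it. Axes turn with the wheel: x along the key head's length towards the pointer, y across its thickness, z up the lock's axis.
- lock_pointer (a point): Tip of the red pointer on the wheel's rim, 44 mm from the lock's axis. The lock's axis stands 235 mm from the hinge line, at mid-width of the panel.
- lock_mark (a point): Centre of the green mark on the white arc plate behind the wheel, fixed to the panel, 52 mm from the lock's axis on its far side (towards the hinge). The mark spans 0.1 rad either side.
- seal_rim (a point): Dark sponge-rubber strip along the top of the front wall, 290 mm long, standing 7 to 15 mm above the rim (it differs from case to case; hard to measure). Springy, about 2.1 N per mm for 6.5 mm, then solid: more than 22 N on it (about 26 N pressed down at the lock) crushes it. This point: the rim under it, middle of the front wall.
- keeper_wall (a point): Chrome keeper on the inside of the front wall; its lip, 9 mm thick, reaches 14 mm inwards. The lock's tongue (31 mm long, pointing away from the pointer) meets the lip's side at a lock angle of about 0.63 and binds unless the panel is pressed down. The lip is set to suit the seal: passing freely takes a push of about 14 or 15 N down on the lock. This point: on the wall, 10 mm below the rim.
- vase: Bronze bud vase, 72 mm wide, 160 mm tall; origin under its centre. Not to be disturbed.
- dish_a: White porcelain sweets dish, 104 mm wide, 24 mm high; origin under its centre. Not to be disturbed.
- dish_b: The second such dish; origin under its centre. Not to be disturbed.
- caddy: Dark red lacquer tea caddy, 68 mm wide, 66 mm tall; origin under its centre. Not to be disturbed.
- whisk_stand: Green glazed whisk stand, 60 mm wide, 80 mm tall; origin under its centre. Not to be disturbed.
- ring_a: Brass kettle ring lying flat, the lower of a stacked pair, 72 mm outside, 7 mm thick; origin under its centre. Not to be disturbed.
- ring_b: The second kettle ring, lying on the first; origin under its centre. Not to be disturbed.

How it is judged:
By the outcome, as a careful person would: the job done as asked, in the order asked, and still so for the second after the job is handed in, with the robot touching nothing.
It also fails if it takes over 61 s, if anything falls off the work surface, if the arm or the gripper's body presses on something with over 40 N, if the wrist force passes 120 N, or if a joint passes its speed limit or range.

## Robot

A 6-joint arm with a two-finger parallel gripper is mounted at the origin on the work surface. World frame = base frame: x ahead of the robot, y to its left, z up, the work surface at z = 0. Lengths are in mm, angles in rad, forces in N, time in s.
With the tool pointing down it reaches from about 400 to 825 mm from the base axis. Payload 7 kg.
Tool frame: the origin (TCP) lies at the very end of the fingers, on their centre line; the grasp point (between the pads) lies 19 mm behind it; z points along the fingers, y is the line along which they close (so a half turn about z gives the same grasp; the last joint's range is limited). The gripper opens to 88 mm and grips with 3 to 60 N. Pads are 19 mm wide; open, the fingers measure 130 mm over their backs; the gripper's body (78 mm by 193 mm) begins 47 mm behind the grasp point.
Start: joints at [1.44, 0.359, 0.012, 0, -1.224, -0.288], TCP at [274.504, 616.638, 198.061] pointing down, gripper open.
Joint ranges: [-3.07, 3.07], [-1.43, 2.12], [-1.02, 1.25], [-3.03, 1.67], [-3.05, -0], [-3.03, 3.03]. Speed limits (rad/s): [2.39, 2.39, 3.01, 3.14, 3.14, 3.14].

## Interface

Orientations are given as a unit quaternion [x, y, z, w].
In Python, from plant import bot gives the robot as it stands. Calls block until the motion is done:
- bot.move_ptp(position, orientation): joint-space move of the TCP to a pose.
- bot.line_to(position, velocity=150, ori=None): straight line of the TCP; ori=None keeps the orientation; velocity is the mean speed in mm/s.
- bot.move_joints(angles): joint-space move.
- bot.move_gripper(opening, force=None): finger opening in mm; force is the grip in N (None keeps the last); returns when the fingers have stopped.
- bot.pause(seconds).
- bot.solve_ik(position, orientation): joint angles nearest the present ones, or None.
- bot.read_state(): the state.
- bot.camera(name): name is "scene" or "side" or "wrist"; returns the picture (420x560x3 uint8, red, green, blue); there is no depth.
- bot.get_calibration(name): a dict with "fx", "fy", "cx", "cy" (pixels), "view" (4x4, takes a point from world to camera coordinates); the wrist camera has in their place "T_tool_cam" (4x4, takes a point from camera to tool coordinates, whose origin is the TCP and whose axes are the flange's). Camera axes: x right, y up, looking along -z (the intrinsics and any distortion apply to the point x, -y, -z); pixel columns grow to the right and rows downward; lengths in mm; the calibration is good to about 2 mm. The wrist camera is an equidistant fisheye: a pixel r from the principal point sees the ray r / f radians off the axis. A picture is of the moment at which its call begins: read the wrist's pose just before it. get_calibration takes no time and is no camera call.
A pose or a line that the arm cannot do raises bot.Unreachable and nothing moves.
- bot.close_job(): hands the job in; it is judged then, once.
The state is a dict: "t": time; "joint_pos": joint angles; "qvel": joint speeds; "tau": joint torques, N m; "tcp_pos": TCP position; "eef_rot": TCP orientation; "contact_force": force on the tool from outside, world axes, zero at the start; "moment": the same for the moment, N m; "width": finger opening in mm; "finger_force": force on a finger pad.
Only numpy, scipy, OpenCV 4.12 (cv2) and the standard library are available. Lean on these libraries where they do the work, as an engineer would, in place of code of your own. Each camera call takes 0.05 s, during which the arm holds its last target. There are 200 camera calls.

## Working session

There is one attempt and no reset: what is moved stays moved. The work goes in short steps, each a Python script; the robot and the scene stay as the last script left them, time stands still between calls to the robot, and variables do not carry over. Pictures are saved under pics/ and viewed, at most 10 in all, crops included, and the job is handed in when it is done.

```bash
ls; mkdir -p pics; python3 - <<'E'
from plant import bot
import cv2
for n in("scene","side"):
    cv2.imwrite(f"pics/{n}0.png",cv2.resize(bot.camera(n),(800,600),interpolation=cv2.INTER_CUBIC)[:,:,::-1])
    print(bot.get_calibration(n))
print(bot.read_state())
E
```

```text
pics
{'fx': 490.0045371216233, 'fy': 490.0045371216233, 'cx': 285.23252994249424, 'cy': 211.26458714167467, 'view': array([[-1.43531326e-01,  9.89571289e-01, -1.21417327e-02,
         7.71077092e+01],
       [-7.14844367e-01, -9.51837108e-02,  6.92775283e-01,
         3.12481980e+02],
       [ 6.84394835e-01,  1.08114404e-01,  7.21051306e-01,
        -1.72691471e+03],
       [ 0.00000000e+00,  0.00000000e+00,  0.00000000e+00,
         1.00000000e+00]])}
{'fx': 410.5314959249138, 'fy': 410.5314959249138, 'cx': 285.6185878278727, 'cy': 209.5063000822554, 'view': array([[ 9.58610808e-01, -2.84659119e-01, -5.87409010e-03,
        -5.51537384e+02],
       [ 1.60053650e-01,  5.21700430e-01,  8.37980603e-01,
        -1.90851331e+02],
       [-2.35474305e-01, -8.04237432e-01,  5.45668401e-01,
        -8.58150967e+02],
       [ 0.00000000e+00,  0.00000000e+00,  0.00000000e+00,
         1.00000000e+00]])}
{'t': 0.1, 'joint_pos': array([ 1.44010204e+00,  3.59313861e-01,  1.11335879e-02, -3.08170027e-04,
       -1.22408928e+00, -2.88115775e-01]), 'qvel': array([-5.28152523e-04, -3.77705261e-03,  2.81498653e-03,  1.16761920e-03,
        3.52287473e-04,  7.69767093e-05]), 'tau': array([-1.77419068e-03, -5.84165561e+01,  2.93755889e+01,  7.01548666e+00,
        1.02314207e-02, -4.79644996e-05]), 'tcp_pos': array([274.32759983, 616.20863737, 197.21002488]), 'eef_rot': array([ 9.78143585e-01, -2.07929227e-01, -8.65096495e-05,  7.45725785e-04]), 'contact_force': array([ 0.12647389,  0.20876927, -0.37903459]), 'moment': array([-0.03128009,  0.04844201,  0.01531314]), 'finger_force': 0.0, 'width': 87.67645068367871}
```

View pics/scene0.png

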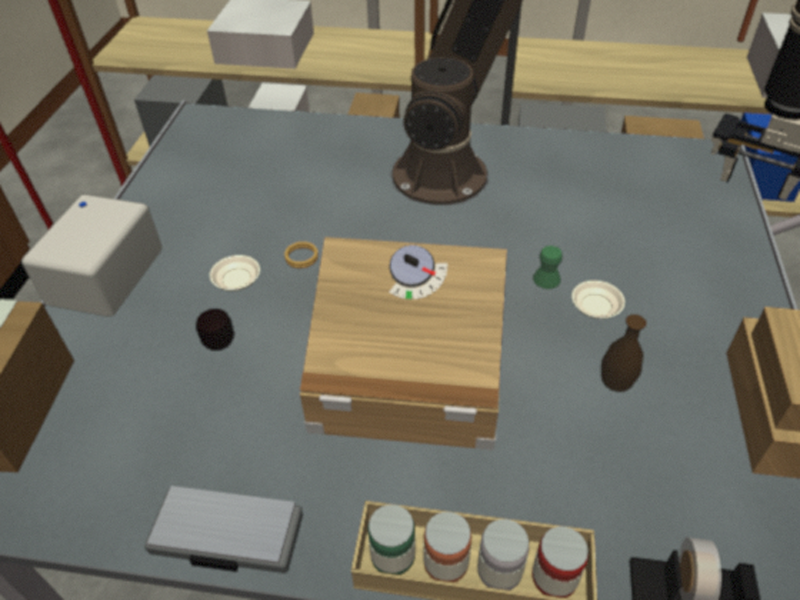

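View pics/side0.png

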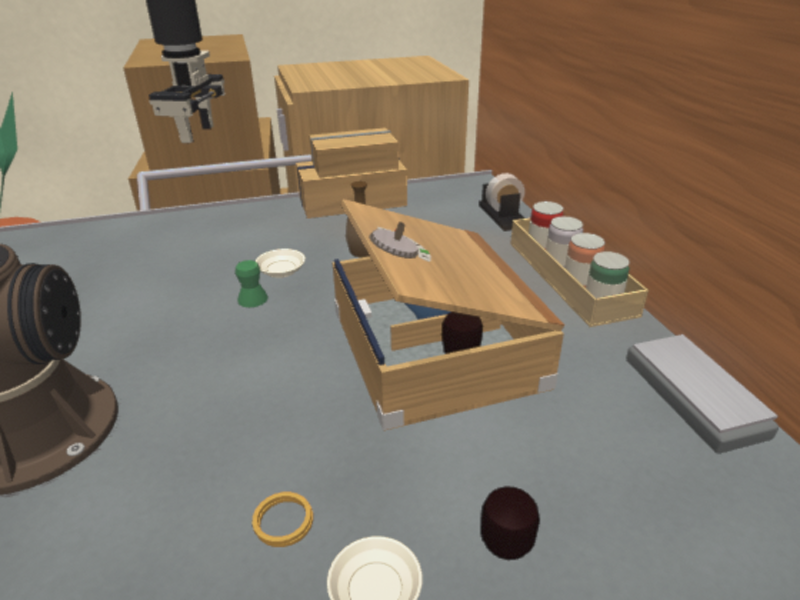

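```bash
python3 - <<'E'
import cv2
from plant import bot
for n,(c,r) in {"scene":(205,163),"side":(225,135)}.items():
    im=bot.camera(n)
    w,h=(200,150)
    cv2.imwrite(f"pics/{n}1.png",cv2.resize(im[r:r+h,c:c+w],None,fx=4,fy=4,interpolation=cv2.INTER_CUBIC)[:,:,::-1])
E
```

```text
(no output)
```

View pics/scene1.png

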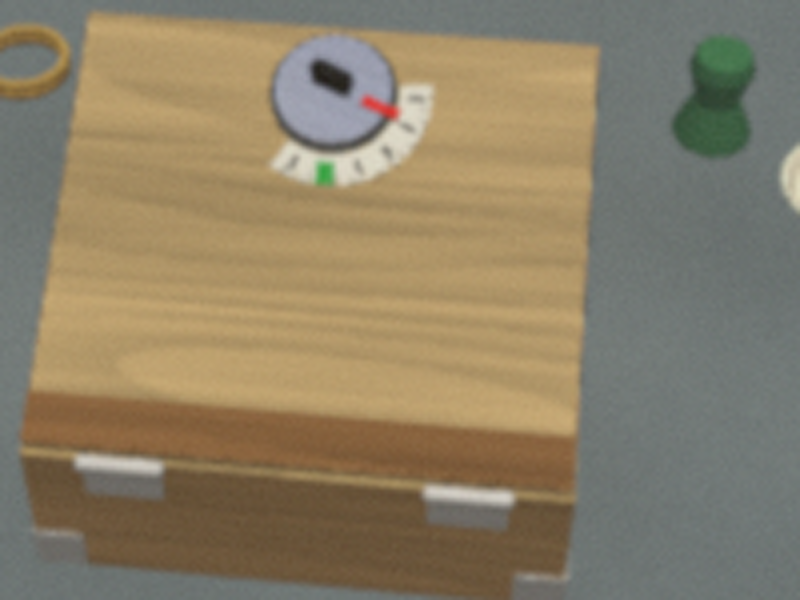

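View pics/side1.png

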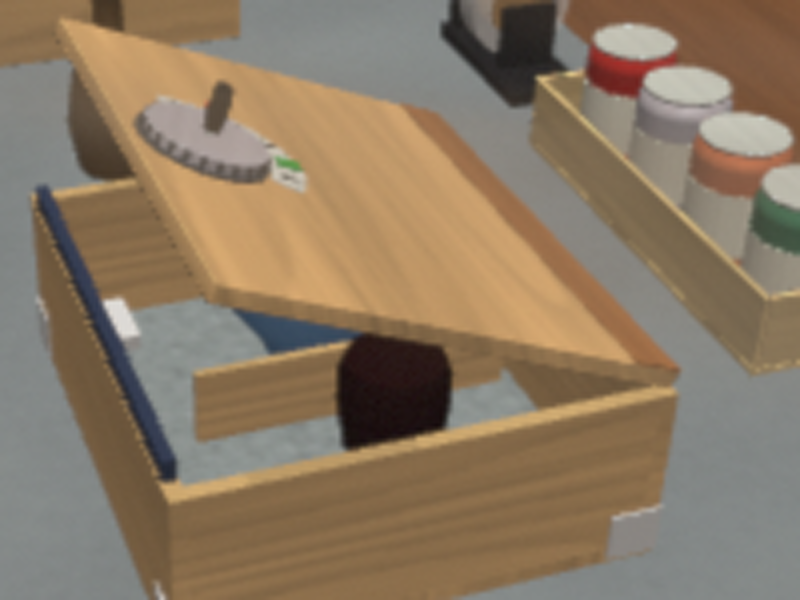

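```bash
cat > geo.py <<'E'
import numpy as np
from plant import bot
def proj(n,P):
    c=bot.get_calibration(n); p=np.asarray(c["view"])@np.r_[P,1]
    return np.array([c["cx"]+c["fx"]*p[0]/-p[2], c["cy"]-c["fy"]*p[1]/-p[2]])
def case(q,P):
    c,s=np.cos(q[2]),np.sin(q[2]); return np.array([q[0]+c*P[0]-s*P[1],q[1]+s*P[0]+c*P[1],P[2]])
def panel(q,th,P):   # P in panel_hinge axes (x towards hinge side, z out of outer face)
    c,s=np.cos(th),np.sin(th)
    return case(q,[140+c*P[0]+s*P[2],P[1],110-s*P[0]+c*P[2]])
def lockpt(l,r,h): # pointer direction: +y at 0, +x at pi/2
    return [-235+r*np.sin(l),r*np.cos(l),h]
E
cat > fit.py <<'E'
from geo import *
from scipy.optimize import least_squares
S=lambda u,v:("scene",205+u/4,163+v/4); D=lambda u,v:("side",225+u/4,135+v/4)
pts=[(S(92,13),'p',[-280,-158,12]),(S(598,45),'p',[-280,158,12]),(S(334,91),'p',[-235,0,21]),(S(325,174),'p',[-183,0,12]),
(S(398,114),'l',(44,21)),(S(331,77),'p',[-235,0,47]),(S(576,497),'c',[140,160,110]),(S(22,448),'c',[140,-160,110]),
(D(212,290),'p',[-280,-158,12]),(D(60,20),'p',[-280,158,12]),(D(290,164),'p',[-183,0,12]),
(D(170,492),'c',[-140,-160,110]),(D(677,388),'c',[140,-160,110]),(D(33,198),'c',[-140,160,110]),(D(679,370),'p',[-4,-158,12])]
def res(v):
    r=[]
    for (n,u,w),k,P in pts:
        X=case(v,P) if k=='c' else panel(v,v[3],lockpt(v[4],*P) if k=='l' else P)
        r+=list(proj(n,X)-[u,w])
    return np.array(r)
f=least_squares(res,[600,0,0,.4,.3],loss='soft_l1',x_scale=[10,10,.1,.1,.1])
print(f.x); print(res(f.x).reshape(-1,2).round(1))
q=f.x; np.save("q.npy",q)
print("grip",panel(q,q[3],[-235,0,36]),"edge",panel(q,q[3],[-260,80,12]),panel(q,q[3],[-260,-80,12]),"shut grip",panel(q,.03,[-235,0,36]))
E
python3 fit.py
```

```text
[6.29530572e+02 1.53272297e+01 2.91526627e-02 3.83668326e-01
 2.95808511e-01]
[[-0.6  0.2]
 [ 0.1  0.8]
 [-0.2 -0.1]
 [ 0.   0.4]
 [ 0.6  0.2]
 [-0.  -1.2]
 [-0.1  1.7]
 [-0.7  1.7]
 [-0.  -1. ]
 [-1.  -0.3]
 [-1.7  0.8]
 [-0.5  1.7]
 [ 0.2  0.3]
 [-0.8 -1.7]
 [ 0.3 -0.7]]
grip [565.11867152  13.44891911 231.34900191] edge [530.63422257  92.47732785 218.45197158] [535.29798794 -67.45468674 218.45197158] shut grip [535.75601465  12.59267689 153.03274376]
```

```bash
cat >> geo.py <<'E'
def ori(phi): return [np.cos(phi/2),np.sin(phi/2),0,0]
def phi(q,l): return q[2]-l-np.pi/2
def F(): return np.array(bot.read_state()["contact_force"])
E
python3 - <<'E'
from geo import *
q=np.load("q.npy")
p=lambda th,d: panel(q,th,[-260,80,12+d])
for l in (.3,1,1.571,1.65): print(l,bot.solve_ik(panel(q,.03,[-235,0,23]),ori(phi(q,l))))
o=ori(phi(q,.3))
bot.line_to([274,616,290],300)
bot.move_gripper(0,20)
bot.move_ptp(p(q[3]+.1,20),o); print(bot.read_state()["t"])
bot.line_to(p(q[3],15),150)
f0=F(); print(f0,bot.read_state()["tcp_pos"],p(q[3],15)); np.save("f0.npy",f0)
for th in np.arange(q[3]+.03,.14,-.03):
    bot.line_to(p(th,0),60); s=bot.read_state(); print(round(th,3),round(s["t"],2),(s["contact_force"]-f0).round(1),s["tcp_pos"][2]-p(th,0)[2])
E
```

```text
0.3 [ 0.38979304  0.17719298 -0.37808586  0.         -1.01551749 -0.66064038]
1 [ 0.38979304  0.17719298 -0.37808586  0.         -1.01551749 -1.36064038]
1.571 [ 0.38979304  0.17719298 -0.37808586  0.         -1.01551749 -1.93164038]
1.65 [ 0.38979304  0.17719298 -0.37808586  0.         -1.01551749 -2.01064038]
4.2083
[0.51885142 0.03670577 0.89663706] [536.27925389  93.04561419 232.57791878] [536.24670593  92.64099306 232.36143757]
0.414 4.83 [ 0.3  0.3 -0.5] 0.02142363528696478
0.384 5.12 [ 0.3  0.2 -0.4] -0.33184873799726233
0.354 5.4 [-1.2  0.1 -1.3] -0.4197801236521457
0.324 5.68 [-0.1 -0.4  0.1] -0.40915712244736824
0.294 5.97 [-1.3  0.  -0.3] -0.42302633402252354
0.264 6.25 [-0.8 -0.1  0.6] -0.4499636015885926
0.234 6.53 [-0.3  0.8 -1. ] -0.44814659711661875
0.204 6.82 [ 0.3  0.4 -0.7] -0.46160893811045867
0.174 7.1 [-1.5  1.2 -1.5] -0.46020524868063717
0.144 7.38 [-0.9  0.3 -1.1] -0.45501508706786353
```

```bash
python3 - <<'E'
from geo import *
import cv2
q=np.load("q.npy"); f0=np.load("f0.npy")
p=lambda th,d: panel(q,th,[-260,80,12+d])
for th in list(np.arange(.12,.07,-.015))+list(np.arange(.07,.015,-.0025)):
    bot.line_to(p(th,0),20 if th>.07 else 8); f=np.mean([F() for _ in range(3)],0)-f0; s=bot.read_state()
    print(round(th,4),round(s["t"],2),f.round(1))
    if th<.071: bot.pause(.05)
    if np.hypot(f[2],0)>4: break
im=bot.camera("side")
cv2.imwrite("pics/side2.png",cv2.resize(im[135:285,225:425],None,fx=4,fy=4,interpolation=cv2.INTER_CUBIC)[:,:,::-1])
E
```

```text
0.12 7.84 [-1.2  0.2 -0.7]
0.105 8.18 [-1.   0.  -1.5]
0.09 8.53 [-0.8  0.3 -1.1]
0.075 8.87 [-0.7  0.5 -0.7]
0.07 9.18 [-0.2  0.3 -0. ]
0.0675 9.48 [ 0.1 -0.2 -2.1]
0.065 9.78 [ 0.6  0.2 -0.5]
0.0625 10.08 [-0.1 -0.3 -1. ]
0.06 10.38 [-0.8 -0.9 -0.9]
0.0575 10.68 [-0.6 -0.2 -0.5]
0.055 10.98 [ 0.3 -0.2 -1.4]
0.0525 11.28 [ 0.1 -0.2 -0.4]
0.05 11.58 [-0.5 -0.4 -1.3]
0.0475 11.88 [ 0.  -0.5 -0.9]
0.045 12.18 [-0.3 -0.3 -1.5]
0.0425 12.48 [-1.8 -0.3 -1. ]
0.04 12.78 [-0.1 -0.1 -0.8]
0.0375 13.08 [-0.8 -0.3 -1.3]
0.035 13.38 [-1.1  0.4  0.1]
0.0325 13.68 [-0.6 -0.3 -1. ]
0.03 13.98 [-0.3  0.1 -1.1]
0.0275 14.28 [-0.6 -0.6 -0.5]
0.025 14.58 [-0.1  0.7 -0. ]
0.0225 14.88 [-0.9  0.1 -1. ]
0.02 15.18 [-1.1  0.2 -0.7]
0.0175 15.48 [-0.6 -0.2 -0.6]
0.015 15.78 [-1.2  0.4 -0.7]
```

View pics/side2.png

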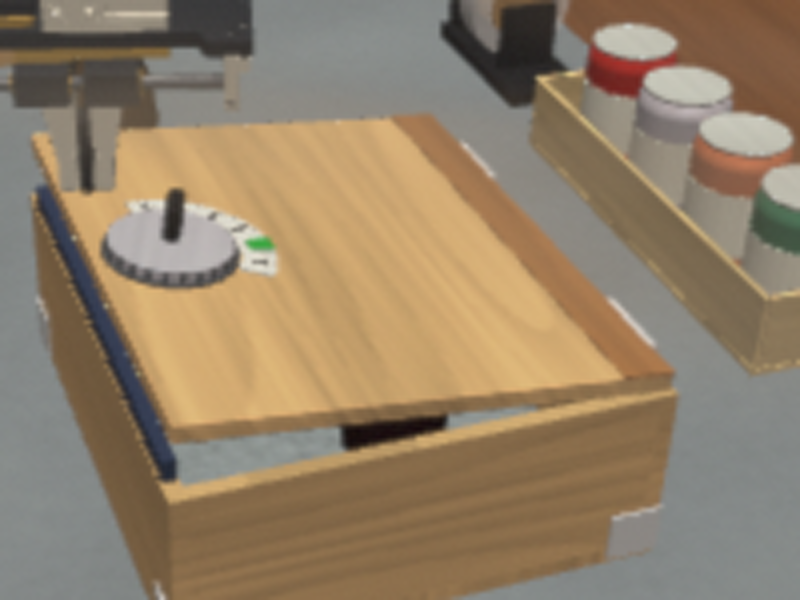

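```bash
python3 - <<'E'
from geo import *
q=np.load("q.npy")
s=bot.read_state(); T=np.array(s["tcp_pos"]); a=proj("side",T); print(T, panel(q,.015,[-260,80,12]),"tip crop px",(a-[225,135])*4)
for th in (.015,.03,.045,.06,.075,.09):
    print(th,[((proj("side",panel(q,th,P))-[225,135])*4).round() for P in ([-280,-158,12],[-280,158,12],[-183,0,12],[-235,0,21])])
E
```

```text
[507.42910326  91.78423988 125.87349478] [507.45883217  91.80151205 125.89850378] tip crop px [ 88.78834941 224.95933241]
0.015 [array([166., 470.]), array([ 29., 170.]), array([253., 272.]), array([166., 273.])]
0.03 [array([166., 463.]), array([ 29., 164.]), array([254., 268.]), array([166., 268.])]
0.045 [array([167., 456.]), array([ 29., 159.]), array([254., 264.]), array([167., 262.])]
0.06 [array([167., 449.]), array([ 29., 153.]), array([255., 259.]), array([167., 257.])]
0.075 [array([168., 442.]), array([ 29., 147.]), array([255., 255.]), array([168., 251.])]
0.09 [array([169., 435.]), array([ 29., 140.]), array([256., 251.]), array([169., 246.])]
```

```bash
python3 - <<'E'
from geo import *
import cv2
for T in([274.3,616.2,197.2],): print(proj("side",T)/.7,proj("scene",T)/.7)
T=bot.read_state()["tcp_pos"];print((proj("scene",T)-[205,123])*4)
im=bot.camera("scene")
cv2.imwrite("pics/scene2.png",cv2.resize(im[123:273,205:405],None,fx=4,fy=4,interpolation=cv2.INTER_CUBIC)[:,:,::-1])
E
```

```text
[199.89339812 147.26387707] [746.91781173 199.53789877]
[464.33515949 309.81847271]
```

View pics/scene2.png

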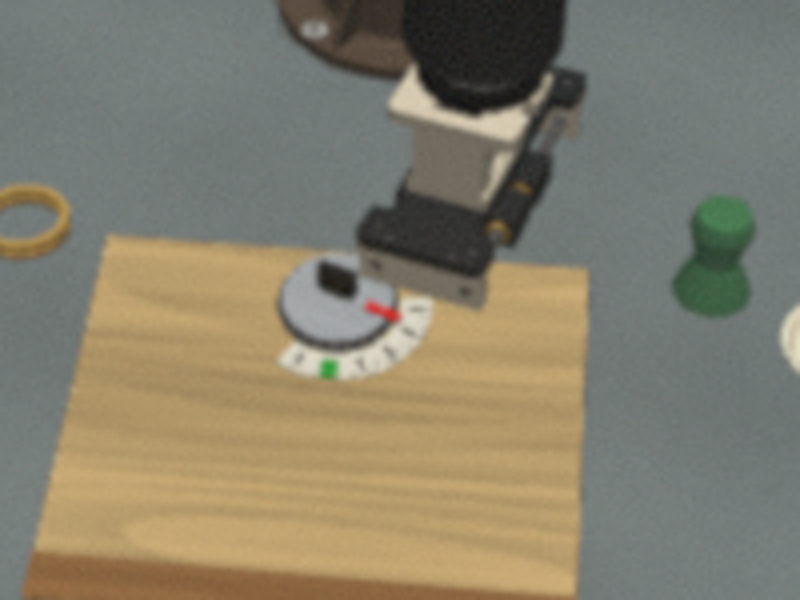

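```bash
python3 - <<'E'
from geo import *
T=bot.read_state()["tcp_pos"]
for dz in (0,10,15,20,25): print(dz,((proj("side",T+[0,0,dz])-[225,135])*4).round(),(proj("side",np.array([274.3,616.2,197.2+dz]))/.7).round(1),(proj("scene",np.array([274.3,616.2,197.2+dz]))/.7).round(1),((proj("scene",T+[0,0,dz])-[205,123])*4).round())
print([(proj("scene",[100*np.cos(a),100*np.sin(a),0])/.7).round() for a in (0,1.57,3.14,-1.57)], proj("scene",[0,0,0])/.7)
print((proj("scene",[0,616,0])/.7),bot.get_calibration("wrist"))
E
```

```text
0 [ 89. 225.] [199.9 147.3] [746.9 199.5] [464. 310.]
10 [ 88. 210.] [199.  142.9] [748.7 195.3] [465. 299.]
15 [ 87. 203.] [198.5 140.6] [749.6 193.2] [465. 293.]
20 [ 87. 196.] [198.1 138.4] [750.5 191. ] [466. 288.]
25 [ 86. 188.] [197.6 136.2] [751.4 188.9] [466. 282.]
[array([434., 200.]), array([479., 178.]), array([443., 152.]), array([399., 172.])] [438.73072435 175.141692  ]
[696.98795448 194.78126978] {'fx': 325.19226210127806, 'fy': 325.19226210127806, 'cx': 279.36968177604683, 'cy': 206.82961045788346, 'T_tool_cam': array([[-6.61258097e-04,  9.69774195e-01,  2.44003224e-01,
         6.51848780e+01],
       [ 9.99999542e-01,  4.72338413e-04,  8.32760265e-04,
         6.40422580e-01],
       [ 6.92337321e-04,  2.44003662e-01, -9.69774063e-01,
        -1.85865971e+02],
       [ 0.00000000e+00,  0.00000000e+00,  0.00000000e+00,
         1.00000000e+00]])}
```

```bash
python3 - <<'E'
from geo import *
import cv2
q=np.load("q.npy")
T=np.array(bot.read_state()["tcp_pos"]); f0=np.mean([F() for _ in range(1)],0)
f0=np.load("f0.npy")+[-.7,0,-.8]
z=T[2]; 
for i in range(34):
    z-=.8; bot.line_to([T[0],T[1],z],10); f=F()-f0
    if abs(f[2])>2.5: bot.pause(.05); f=F()-f0
    if i%3==0 or abs(f[2])>2.5: print(round(z,1),round(bot.read_state()["t"],2),f.round(1))
    if abs(f[2])>4.5: break
im=bot.camera("side")
cv2.imwrite("pics/side3.png",cv2.resize(im[135:285,225:425],None,fx=4,fy=4,interpolation=cv2.INTER_CUBIC)[:,:,::-1])
E
```

```text
125.1 16.18 [ 1.   0.5 -0.2]
122.7 16.93 [-0.3  0.  -0. ]
120.3 17.68 [ 0.4  0.  -0.4]
117.9 18.43 [0.3 0.2 0.1]
115.5 19.18 [-0.4  0.3  0. ]
113.1 19.93 [0.5 0.6 0.2]
110.7 20.68 [-0.7 -0.5 -0.2]
108.3 21.43 [ 0.3  0.7 -0.3]
105.9 22.18 [-0.1  0.3  1.2]
105.1 22.48 [-2.1 -0.1  3.6]
104.3 22.78 [-2.9  0.3  4.7]
```

View pics/side3.png

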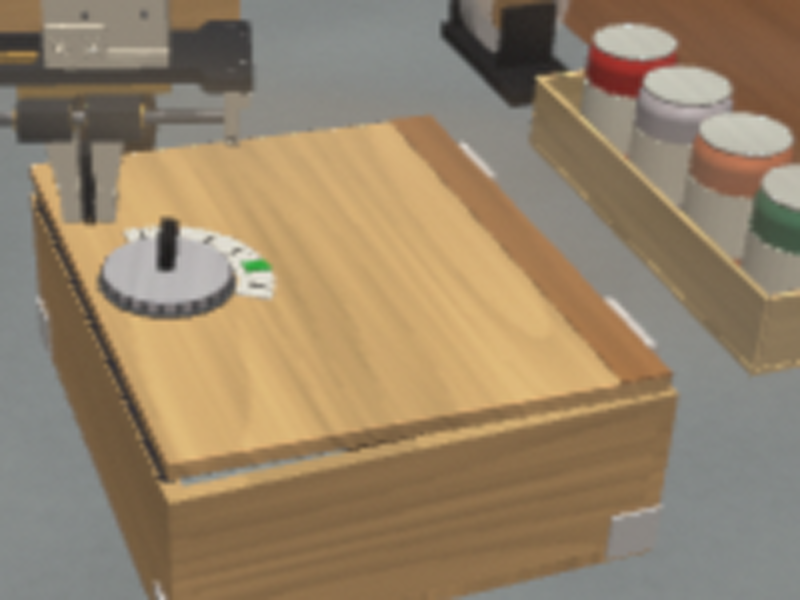

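```bash
python3 - <<'E'
from geo import *
import cv2
q=np.load("q.npy")
T=np.array(bot.read_state()["tcp_pos"]); G=panel(q,.03,[-235,0,36]); o=ori(phi(q,q[4]))
bot.line_to([T[0],T[1],160],200); bot.move_gripper(50)
bot.line_to([G[0],G[1],160],200,o); bot.line_to([G[0],G[1],124],80); bot.pause(.1)
f0=np.mean([F() or 0 if False else (F(),bot.pause(.02))[0] for _ in range(5)],0); np.save("f0.npy",f0)
print(bot.read_state()["t"],f0)
z=124
for i in range(16):
    z-=.8; bot.line_to([G[0],G[1],z],12); f=F()-f0
    if abs(f[2])>2: bot.pause(.05); f=F()-f0
    print(round(z,1),f.round(1))
    if f[2]>2.2: break
print(bot.read_state()["t"])
im=bot.camera("side")
cv2.imwrite("pics/side4.png",cv2.resize(im[135:285,205:405],None,fx=4,fy=4,interpolation=cv2.INTER_CUBIC)[:,:,::-1])
E
```

```text
25.5833 [ 0.00617745  0.04365025 -0.03091321]
123.2 [-0.3 -0.3 -1.2]
122.4 [ 0.5 -0.4 -0. ]
121.6 [-0.4 -0.4  0.1]
120.8 [-0.3  1.2 -0.5]
120.0 [-0.7 -0.8  0.1]
119.2 [-0.  -0.1  0.1]
118.4 [ 0.  -0.5 -0.2]
117.6 [-0.9 -0.3 -0.3]
116.8 [ 0.5 -0.2 -0.1]
116.0 [-0.   0.1  0.1]
115.2 [ 1.   0.5 -0.4]
114.4 [ 0.7 -0.5  0.4]
113.6 [-1.   1.1  3.2]
28.8833
```

View pics/side4.png

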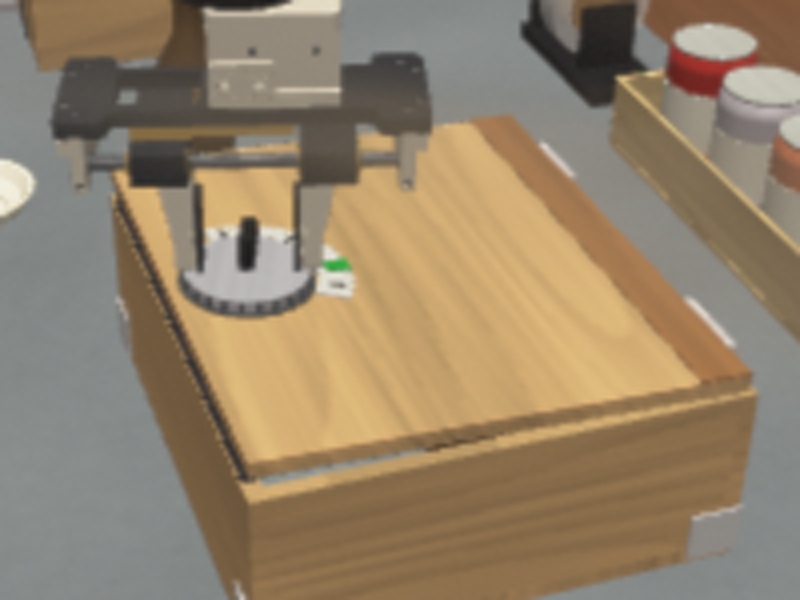

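```bash
python3 - <<'E'
from geo import *
import cv2
q=np.load("q.npy"); f0=np.load("f0.npy")
G=panel(q,.03,[-235,0,36])[:2]; z=113.9; l=q[4]
bot.line_to([*G,z],10); bot.move_gripper(0,35); s=bot.read_state(); print(s["width"],s["finger_force"],F()-f0,s["t"])
def meas(n=4):
    A=[]
    for _ in range(n): bot.pause(.012); s=bot.read_state(); A.append(np.r_[s["contact_force"]-f0,s["moment"]])
    return np.mean(A,0)
for i in range(30):
    z-=.5; bot.line_to([*G,z],12); f=meas()
    if f[2]>15: break
print("pressed",round(z,2),f.round(2),bot.read_state()["t"])
m0=f[5]
if f[2]>14.5:
  while l<1.571:
    l=min(l+.07,1.571); bot.move_ptp([*G,z],ori(phi(q,l))); f=meas(3)
    print(round(l,2),round(z,2),f.round(2),round(bot.read_state()["t"],2))
    if abs(f[5]-m0)>.6 or f[2]>21: print("STOP"); break
    z+= -.3 if f[2]<14.8 else .3 if f[2]>17 else 0
im=bot.camera("scene")
cv2.imwrite("pics/scene5.png",cv2.resize(im[123:273,205:405],None,fx=4,fy=4,interpolation=cv2.INTER_CUBIC)[:,:,::-1])
E
```

```text
10.11029272999808 34.68478560447693 [-2.34150207  1.76584002  1.19712109] 29.9083
pressed 108.9 [-11.39   3.57  15.31   1.55   4.35  -0.06] 32.7417
0.37 108.9 [-10.74   3.16  14.67   1.43   4.22  -0.05] 33.02
0.44 108.6 [-11.75   3.45  16.1    1.4    4.39  -0.08] 33.29
0.51 108.6 [-11.16   2.75  16.17   1.26   4.22  -0.07] 33.57
0.58 108.6 [-10.95   2.09  15.72   1.11   4.07  -0.05] 33.84
0.65 108.6 [-9.9   2.44 15.55  0.99  3.91 -0.07] 34.12
0.72 108.6 [-9.35  1.9  15.53  0.83  3.75 -0.08] 34.39
0.79 108.6 [-9.43  0.92 14.39  0.66  3.58 -0.04] 34.67
0.86 108.3 [-10.14   0.69  17.34   0.59   3.8   -0.08] 34.94
0.93 108.6 [-8.6   0.27 14.75  0.35  3.37 -0.07] 35.22
1.0 108.3 [-9.34  0.04 15.96  0.21  3.56 -0.06] 35.49
1.07 108.3 [-8.86 -0.29 16.04  0.03  3.42 -0.05] 35.77
1.14 108.3 [-8.47 -1.18 15.45 -0.17  3.3  -0.07] 36.04
1.21 108.3 [-8.08 -1.47 15.91 -0.38  3.19 -0.06] 36.32
1.28 108.3 [-8.26 -2.35 15.17 -0.57  3.12 -0.03] 36.59
1.35 108.3 [-7.590e+00 -2.080e+00  1.587e+01 -7.400e-01  3.040e+00 -1.000e-02] 36.87
1.42 108.3 [-7.52 -2.42 14.79 -0.98  2.96 -0.05] 37.14
1.49 108.0 [-8.14 -3.01 17.17 -1.1   3.23 -0.05] 37.42
1.56 108.3 [-6.71 -3.84 14.78 -1.36  2.76 -0.06] 37.69
1.57 108.0 [-7.81e+00 -3.59e+00  1.67e+01 -1.36e+00  3.11e+00  1.00e-02] 37.97
```

View pics/scene5.png

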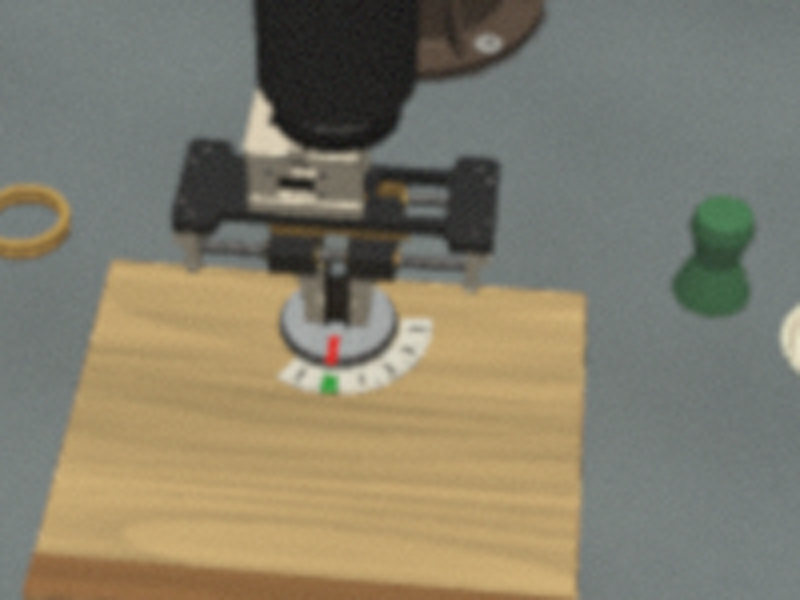

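```bash
python3 - <<'E'
from geo import *
import cv2
q=np.load("q.npy"); f0=np.load("f0.npy")
G=panel(q,.03,[-235,0,36])[:2]; z=108.
for i in range(14):
    z+=.5; bot.line_to([*G,z],12); f=F()-f0
    if f[2]<2.5: break
print(z,f,bot.read_state()["t"])
bot.move_gripper(45); bot.line_to([*G,z+2],20); bot.line_to([*G,170],120); bot.line_to([G[0]-100,G[1],260],200); bot.pause(.3)
print(bot.read_state()["t"])
A=[cv2.resize(bot.camera("scene")[173:243,255:335],None,fx=5,fy=5,interpolation=cv2.INTER_CUBIC),cv2.resize(bot.camera("side")[175:275,225:325],(400,350))]
A[1]=cv2.resize(bot.camera("side")[185:270,225:325],(400,350),interpolation=cv2.INTER_CUBIC)
cv2.imwrite("pics/end.png",np.hstack(A)[:,:,::-1])
E
```

```text
110.5 [-1.70204148 -4.55164433  2.16178398] 39.2667
42.0667
```

View pics/end.png

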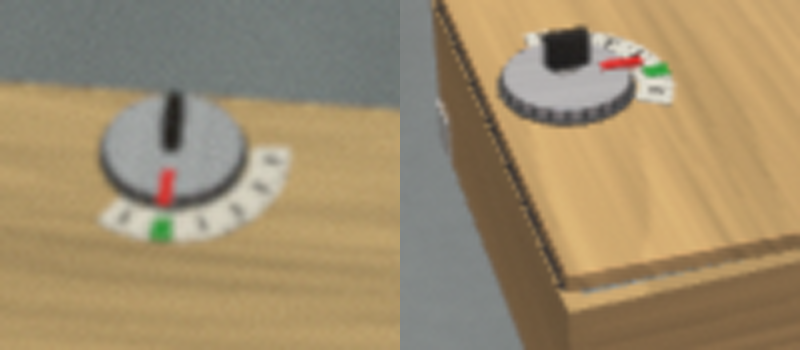

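The pointer tip at (164,205) lines up with the green mark at (161,230), seen from the wheel centre at (173,148). The panel sits down on the seal and the gripper is clear.

```bash
python3 -c "
from plant import bot
print(bot.close_job())"
```

```text
the job is handed in; nothing more can be done
None
```

The case is shut and locked: the pointer stands on the green mark, the lock holds the panel down on the seal (pressed with at most about 17 N, no binding), and the job was handed in at about 42 s with the gripper clear.

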